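Clamp the size cards in the bench fixture

TASK

Clamp the banded stack of grey size cards in the bench fixture: push the steel clamp strap round with a finger until it lies over the cards against its stop, and only then push the cam lever fully down so that it stays down. Only push with the fingers: pick nothing up, leave the cards where they lie and disturb nothing else.

Things in the scene. Friction and masses are not known exactly. Their poses are not given: they have to be found in the camera images.
- fixture: Clamping fixture fixed to the table: aluminium plate 200 x 104 x 10 mm with a steel pivot post. Origin on the table (z = 0) under the post's axis; z up; +x runs from the post along the plate's middle over the cards; +y to the side where the strap stands open. Plate spans x -55..145, y -52..52 mm; two low fences by the cards reach 22 mm above the table.
- strap (a joint): Angle of the clamp strap about the post's vertical axis, rad: 0 = shut, at its stop, along the fixture's +x over the cards; positive = swung toward the fixture's +y (it points at this angle from +x). Starts 0.9 to 1.3, limit 1.5. About 1 to 2 N sideways at the tip moves it; it stays where left. The cam lever rides on it.
- strap_tip (a point): Middle of the strap bar near its free end, 125 mm from the post axis, 51 mm above the table; its x axis points outward along the strap. The strap is a steel bar 26 mm wide, its sides 44 to 58 mm above the table, reaching to 135 mm from the axis.
- cam_lever (a joint): Angle of the cam lever about its level hinge across the strap, 72 mm above the table, straight over the post axis, rad: 0 = raised, 65 degrees above the strap, leaning toward its free end; grows as pushed down toward the strap; 1.05 = fully down (5 degrees above level), end stop. Starts 0 to 0.2. Needs about 3 to 6 N at the knob, square to the lever; stays where left.
- lever_knob (a point): Centre of the 22 mm ball knob at the end of the cam lever (a rod 10 mm thick), 80 mm from its hinge, in line with the strap seen from above; about 145 mm above the table raised, 79 mm down.
- spindle: Clamping spindle through the strap 106 mm from the post axis: screw head 16 mm across on top, to 67 mm above the table, and a rubber foot 20 mm across below, underside 34 mm above the table with the lever up; the cam drives it down about 4 mm onto the cards as the lever goes down. Its origin lies on the post axis at table height.
- cards: Banded stack of grey cards, 65 x 90 x 21 mm, lying loose on the fixture plate between the fences, its top 31 mm above the table; origin at the centre of its underside.
- small_roll: Bystander: small sticker roll with a red top, 53 mm diameter, 29 mm high; beside the fixture; origin at the centre of its underside.
- pen: Bystander: pen 145 mm long, 9 mm thick, beside the fixture; origin at its middle, on the table.
- loquat: Bystander: orange loquat fruit 66 x 41 x 39 mm, by the open side of the fixture; origin under its middle.
- tape: Bystander: roll of brown tape, 92 mm diameter, 48 mm high, on the right; origin at the centre of its underside.
- large_roll: Bystander: larger sticker roll with a green top, 63 mm diameter, 29 mm high, on the left; origin at the centre of its underside.

How it is judged:
By the outcome, as a careful person would: the job done as asked, in the order asked, and still so for the second after the job is handed in, with the robot touching nothing.
It also fails if it takes over 48 s, if anything falls off the work surface, if the arm or the gripper's body presses on something with over 40 N, if the wrist force passes 120 N, or if a joint passes its speed limit or range.

ROBOT

A 6-joint arm with a two-finger parallel gripper is mounted at the origin on a cart in front of the work surface, level with it; the furniture and walls round the work are solid. World frame = base frame: x ahead of the robot, y to its left, z up, the work surface at z = 0. Lengths are in m, angles in rad, forces in N, time in s.
With the tool pointing down it reaches from about 0.375 to 0.9 m from the base axis. Payload 3.1 kg.
Tool frame: the origin (TCP) lies on the centre line of the jaws, within the pads' length; the fingertips stand ahead of it and the grasp point (between the pads) lies 3 mm ahead of it (robot.tip_reach is the z of the fingertips in the tool frame, in m); z points along the fingers, y is the line along which they close (so a half turn about z gives the same grasp; the last joint's range is limited). The gripper opens to 87 mm and grips with 3 to 60 N. Pads are 19 mm wide; open, the fingers measure 117 mm over their backs; the gripper's body (75 mm by 190 mm) begins 51 mm behind the grasp point.
Start: joints at [-1.5, 0.527, 1.433, -0, 1.181, -0.178], TCP at [0.154, -0.606, 0.245] pointing down, gripper open.
Joint ranges: [-3.08, 3.08], [-0.75, 2.2], [0.22, 2.44], [-1.43, 4.57], [0, 2.65], [-2.85, 2.85]. Speed limits (rad/s): [2.79, 2.79, 3.14, 3.14, 3.14, 3.14].

INTERFACE

Orientations are given as a unit quaternion [x, y, z, w].
In Python, from rig import sensors, eyes, ticket, robot gives the robot as it stands.
- The arm moves only by the tool drive_tool, never from a script. Its argument "deltas" is a list that holds one entry, the list of rows, each a list of 6 numbers: the shift along the tool's x, y, z in mm, then the turn, a rotation vector about the tool's x, y, z in rad. A call has 1 to 8 rows; each row shifts and turns the commanded pose from where the row before left it, along the tool's axes as they then stand; what a row does not reach is not made up. A row lasts 1/12 s, in which the tool goes at most 41.7 mm and 7.16 degrees, less where a joint would pass 70% of its speed; a pose out of reach is approached as far as the arm can. A call is refused whole if a number of a shift passes 41.7 or a number of a turn 0.125, either way. A call with a gripper value outside its range is refused whole. "gripper" is the opening in per cent of the stroke, from 0 (shut) to 100 (fully open), set as the call begins (left out, the last holds). The fingers move at their own pace and stop on an object; "squeeze" is the grip in N (left out, the last holds). Time passes only in rows, so rows that do not move let the fingers close. It gives the time, the measured TCP pose, the force, the opening and the grip force at its end, in the units of the state.
- sensors.get_obs(): the state, without advancing time (a new reading comes with each control period).
- eyes.camera(name): name is "scene" or "side" or "wrist"; returns a dict with "img" (400x640x3 uint8, red, green, blue), "fov_y" (degrees; the focal length in pixels is half the picture's height over the tangent of half this angle, whatever the lens; pixels are square), "cx", "cy" (the principal point, pixels), "xyz" and "attitude" of the camera in the world; the wrist camera has in their place "hand_eye" (4x4, takes a point from camera to tool coordinates, whose origin is the TCP and whose axes are the flange's). Camera axes: x right, y up, looking along -z (the intrinsics and any distortion apply to the point x, -y, -z); pixel columns grow to the right and rows downward; lengths in m; the calibration is good to about 2 mm. A picture is of the moment at which its call begins: read the wrist's pose just before it. There is no depth.
- ticket.hand_in(): hands the job in; it is judged then, once.
The state is a dict: "time": time; "q": joint angles; "joint_velocities": joint speeds; "joint_torque": joint torques, N m; "position": TCP position; "tool_rot": TCP orientation; "ft_force": force on the tool from outside, world axes, zero at the start; "moment": the same for the moment, N m; "grip_width": finger opening in m; "grip_force": force on a finger pad.
Only numpy, scipy, OpenCV 4.12 (cv2) and the standard library are available. Lean on these libraries where they do the work, as an engineer would, in place of code of your own. Each camera call takes 0.05 s, during which the arm holds its last target. There are 200 camera calls.

## Working session

There is one attempt and no reset: what is moved stays moved. The work goes in short steps, Python scripts to look and compute and a tool call to move; the robot and the scene stay as the last step left them, time stands still between calls to the robot, and variables do not carry over. Pictures are saved under pics/ and viewed, at most 10 in all, crops included, and the job is handed in when it is done.

Besides the shell and the picture viewer there is one more tool, called after "Emit:" as name(argument=value, ...), one argument or row to a line, values as JSON. drive_tool: Moves the arm, as the interface text tells. Its arguments: {"type":"object","properties":{"deltas":{"type":"array"},"gripper":{"type":"number"},"squeeze":{"type":"number"}},"required":["deltas"]}

```bash
mkdir -p pics; ls; python3 - <<'E'
from rig import sensors, eyes, ticket, robot
import cv2,numpy as np
o=sensors.get_obs();print({k:np.round(v,3) for k,v in o.items()}); print(robot.tip_reach)
for n in("scene","side"):
    c=eyes.camera(n);cv2.imwrite(f"pics/{n}0.png",c["img"][:,:,::-1]);print({k:v for k,v in c.items() if k!="img"})
E
```

```text
pics
{'time': np.float64(0.0), 'q': array([-1.501,  0.528,  1.434, -0.   ,  1.181, -0.178]), 'joint_velocities': array([-0.002,  0.001, -0.001,  0.   , -0.001,  0.003]), 'joint_torque': array([ -0.   , -44.004, -17.659,   0.063,   0.058,  -0.   ]), 'position': array([ 0.154, -0.605,  0.244]), 'tool_rot': array([ 0.992,  0.124,  0.   , -0.001]), 'ft_force': array([-0.881,  0.584,  0.129]), 'moment': array([-0.025, -0.003,  0.027]), 'grip_force': np.float64(0.0), 'grip_width': np.float64(0.087)}
0.022
{'fov_y': 57.358880057302535, 'cx': 315.6388453055764, 'cy': 204.0685630910866, 'xyz': array([0.13957959, 0.83072297, 0.94553764]), 'attitude': array([-0.07805277,  0.38654245,  0.89515513, -0.207822  ])}
{'fov_y': 50.728978129558506, 'cx': 322.5261963617779, 'cy': 199.6229920313732, 'xyz': array([ 0.37944799, -0.80944908,  0.8751662 ]), 'attitude': array([ 0.40982128, -0.03794963, -0.07644206,  0.90816461])}
```

View pics/scene0.png

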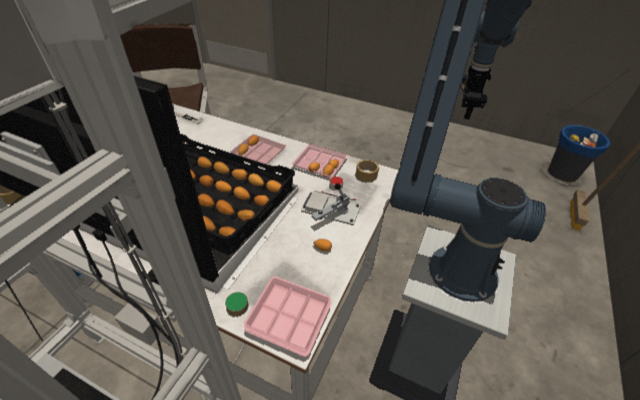

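View pics/side0.png

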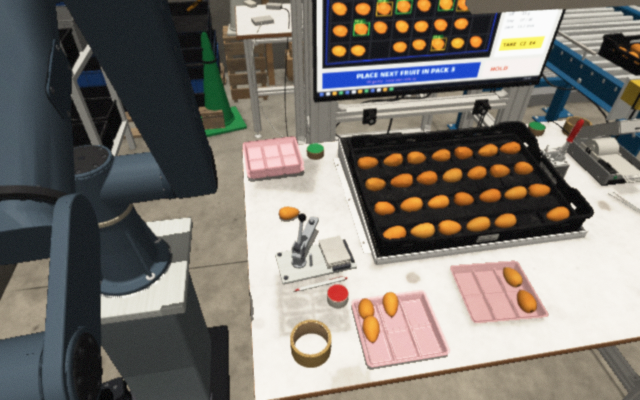

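The scene view shows the fixture near (332,207) with the strap open. In the side view it is near (315,260), with the knob near (313,220). Next I'll enlarge both areas.

```bash
python3 - <<'E'
import cv2,numpy as np
a=cv2.imread("pics/scene0.png")[170:250,290:390];b=cv2.imread("pics/side0.png")[200:310,265:365]
r=lambda i:cv2.resize(i,None,fx=4,fy=4,interpolation=cv2.INTER_CUBIC)
a,b=r(a),r(b)
c=np.zeros((440,800,3),np.uint8);c[:320,:400]=a;c[:,400:]=b;cv2.imwrite("pics/crop0.png",c)
E
```

```text
(no output)
```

View pics/crop0.png

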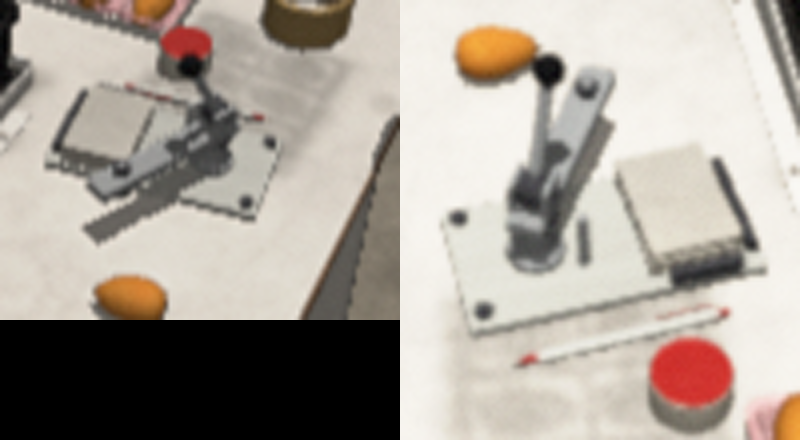

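The crop shows the strap swung open towards the loquat. Spindle head: scene crop (122,168), side crop (588,87). Knob: (190,66) and (548,70). The plate corners are visible too. The pen and red roll are on the closed side.

```bash
cat > h.py <<'E'
import numpy as np
from scipy.spatial.transform import Rotation as R
C={"scene":(57.358880057302535,315.6388453055764,204.0685630910866,[0.13957959,0.83072297,0.94553764],[-0.07805277,0.38654245,0.89515513,-0.207822]),
"side":(50.728978129558506,322.5261963617779,199.6229920313732,[0.37944799,-0.80944908,0.8751662],[0.40982128,-0.03794963,-0.07644206,0.90816461])}
def ray(n,u,v):
    f,cx,cy,p,q=C[n];F=200/np.tan(np.radians(f/2))
    d=R.from_quat(q).apply([(u-cx)/F,-(v-cy)/F,-1]);return np.array(p),d/np.linalg.norm(d)
def pl(n,u,v,z):
    p,d=ray(n,u,v);return p+d*(z-p[2])/d[2]
def tri(a,b):
    p,d=ray("scene",*a);q,e=ray("side",*b)
    s=np.linalg.lstsq(np.c_[d,-e],q-p,rcond=None)[0];A=p+d*s[0];B=q+e*s[1];return (A+B)/2,np.linalg.norm(A-B)
def sc(u,v):return(290+u/4,170+v/4)
def si(u,v):return(265+(u-400)/4,200+v/4)
E
python3 - <<'E'
from h import *
np.set_printoptions(precision=4,suppress=True)
print("knob",tri(sc(190,66),si(548,70)));print("spindle",tri(sc(122,166),si(588,85)))
for n,f,c in(("scene",sc,[(282,123),(254,217),(45,158)]),("side",si,[(441,215),(472,332),(766,268)])):
    for u in c:print(n,pl(n,*f(*u),.01))
for u in[(268,143),(246,202)]:print("screw sc",pl("scene",*sc(*u),.012))
for u in[(458,218),(484,311)]:print("screw si",pl("side",*si(*u),.012))
print("spindle z67",pl("scene",*sc(122,166),.067),pl("side",*si(588,85),.067))
print("loquat",pl("scene",*sc(131,298),.02),pl("side",*si(495,53),.02))
print("cards c",pl("side",*si(678,200),.031),pl("scene",*sc(107,120),.031))
E
```

```text
knob (array([ 0.4622, -0.0493,  0.142 ]), np.float64(0.0016570589636602864))
spindle (array([0.4952, 0.0122, 0.0638]), np.float64(0.00382979106650324))
scene [ 0.4047 -0.1576  0.01  ]
scene [ 0.384  -0.0322  0.01  ]
scene [ 0.5819 -0.0152  0.01  ]
side [ 0.3878 -0.0404  0.01  ]
side [ 0.3986 -0.1413  0.01  ]
side [ 0.5942 -0.1214  0.01  ]
screw sc [ 0.4061 -0.1241  0.012 ]
screw sc [ 0.3965 -0.0443  0.012 ]
screw si [ 0.3988 -0.0468  0.012 ]
screw si [ 0.4078 -0.1276  0.012 ]
spindle z67 [0.4919 0.0154 0.067 ] [0.4966 0.0097 0.067 ]
loquat [0.4387 0.1083 0.02  ] [0.4408 0.102  0.02  ]
cards c [ 0.5444 -0.0719  0.031 ] [ 0.5441 -0.0662  0.031 ]
```

```bash
cat >> h.py <<'E'
POST=np.array([.447,-.0835])
def plan(wps,start=None):
    """wps: (x,y,z,yaw,n) -> tool rows, 8 per call; tool pointing down"""
    if start is None:
        from rig import sensors
        o=sensors.get_obs();x=R.from_quat(o["tool_rot"]).as_matrix()[:,0]
        start=[*o["position"],np.arctan2(x[1],x[0])]
    c=np.array(start,float);print("start",c.round(4));rows=[]
    for *t,n in wps:
        t=np.array(t)
        for k in range(n,0,-1):
            d=(t-c)/k;co,s=np.cos(c[3]),np.sin(c[3])
            r=np.round([1e3*(co*d[0]+s*d[1]),1e3*(s*d[0]-co*d[1]),-1e3*d[2],-d[3]],[0,0,0,2]) if 0 else np.array([round(1e3*(co*d[0]+s*d[1]),1),round(1e3*(s*d[0]-co*d[1]),1),round(-1e3*d[2],1),round(-d[3],3)])
            a,b=r[:2]/1e3;c+=[co*a+s*b,s*a-co*b,-r[2]/1e3,-r[3]];rows.append([r[0],r[1],r[2],0,0,r[3]])
    for i in range(0,len(rows),8):print("[["+",".join("["+",".join(f"{v:g}" for v in q)+"]" for q in rows[i:i+8])+"]]")
    print("end",c.round(4));return c
def pol(r,off,a):  # radius along strap at world angle a, offset to its ccw side
    return POST+r*np.array([np.cos(a),np.sin(a)])+off*np.array([-np.sin(a),np.cos(a)])
E
python3 - <<'E'
from h import *
a=1.11;p=pol(.115,.045,a)
plan([(.42,-.35,.245,.25,12),(*p,.245,a,14),(*p,.067,a,8)])
E
```

```text
start [ 0.1539 -0.6051  0.2437  0.2488]
[[[26.7,-15.1,-0.1,0,0,-0],[26.7,-15.2,-0.1,0,0,-0],[26.7,-15.1,-0.1,0,0,-0],[26.7,-15.2,-0.1,0,0,-0],[26.7,-15.1,-0.1,0,0,-0],[26.7,-15.2,-0.1,0,0,-0],[26.8,-15.1,-0.1,0,0,-0],[26.7,-15.2,-0.1,0,0,-0]]]
[[[26.8,-15.1,-0.1,0,0,-0],[26.7,-15.2,-0.1,0,0,-0],[26.8,-15.1,-0.2,0,0,-0.001],[26.8,-15.1,-0.1,0,0,-0],[9.5,-26.3,-0,0,0,-0.061],[11.1,-25.7,-0,0,0,-0.061],[12.6,-24.9,-0,0,0,-0.062],[14.1,-24.1,-0,0,0,-0.061]]]
[[[15.6,-23.2,-0,0,0,-0.062],[17,-22.2,-0,0,0,-0.061],[18.3,-21.1,-0,0,0,-0.062],[19.6,-19.9,-0,0,0,-0.061],[20.8,-18.7,-0,0,0,-0.062],[21.9,-17.4,-0,0,0,-0.061],[22.9,-16,-0,0,0,-0.062],[23.9,-14.6,-0,0,0,-0.061]]]
[[[24.7,-13.1,-0,0,0,-0.062],[25.4,-11.6,-0,0,0,-0.061],[0,0,22.2,0,0,-0],[0,0,22.3,0,0,-0],[0,0,22.2,0,0,-0],[0,0,22.3,0,0,-0],[0,0,22.2,0,0,-0],[0,0,22.3,0,0,-0]]]
[[[0,0,22.2,0,0,-0],[0,0,22.3,0,0,-0]]]
end [0.4578 0.0395 0.067  1.1098]
```

Emit:
drive_tool(
  deltas=[
    [[26.7,-15,0,0,0,0],[26.7,-15,0,0,0,0],[26.7,-15,0,0,0,0],[26.7,-15,0,0,0,0],[26.7,-15,0,0,0,0],[26.7,-15,0,0,0,0],[26.7,-15,0,0,0,0],[26.7,-15,0,0,0,0]],
  ],
  gripper=0,
  squeeze=10,
)

```text
time: 0.77
position: [0.3322, -0.4354, 0.2442]
tool_rot: [0.992, 0.124, -0.0, -0.0]
ft_force: [-0.1, -0.8, -0.2]
grip_width: 0.0417
grip_force: 0.0
```

Emit:
drive_tool(
  deltas=[
    [[26.7,-15,0,0,0,0],[26.7,-15,0,0,0,0],[26.7,-15,0,0,0,0],[26.7,-15,0,0,0,0],[9.5,-26,0,0,0,-0.06],[11,-25.7,0,0,0,-0.06],[12.6,-25,0,0,0,-0.06],[14,-24,0,0,0,-0.06]],
  ],
)

```text
time: 1.43
position: [0.4309, -0.2398, 0.2441]
tool_rot: [0.97, 0.243, -0.0, -0.0]
ft_force: [0.3, 0.8, -0.0]
grip_width: 0.0008
grip_force: 0.0
```

Emit:
drive_tool(
  deltas=[
    [[15.6,-23,0,0,0,-0.06],[17,-22,0,0,0,-0.06],[18,-21,0,0,0,-0.06],[19.6,-20,0,0,0,-0.06],[21,-18.7,0,0,0,-0.06],[22,-17.4,0,0,0,-0.06],[23,-16,0,0,0,-0.06],[24,-14.6,0,0,0,-0.06]],
  ],
)

```text
time: 2.1
position: [0.4553, -0.0179, 0.2444]
tool_rot: [0.884, 0.467, -0.0, -0.0]
ft_force: [-0.4, -1.0, -0.2]
grip_width: 0.0006
grip_force: 0.0
```

```bash
python3 - <<'E'
from h import *
a=1.11;p=pol(.115,.045,a)
plan([(*p,.245,a,3),(*p,.12,a,4),(*p,.12,a,1),(*p,.067,a,4)])
E
```

```text
start [ 0.4553 -0.0179  0.2444  0.9716]
[[[16.3,-10.1,-0.2,0,0,-0.046],[16.7,-9.3,-0.2,0,0,-0.046],[17.1,-8.6,-0.2,0,0,-0.046],[0,-0,31.2,0,0,-0],[0,-0,31.3,0,0,-0],[0,-0,31.2,0,0,-0],[0,-0,31.3,0,0,-0],[0,-0,-0,0,0,-0]]]
[[[0,-0,13.2,0,0,-0],[0,-0,13.3,0,0,-0],[0,-0,13.2,0,0,-0],[0,-0,13.3,0,0,-0]]]
end [0.4578 0.0395 0.067  1.1096]
```

Emit:
drive_tool(
  deltas=[
    [[0,0,0,0,0,0],[0,0,0,0,0,0],[0,0,0,0,0,0]],
  ],
)

```text
time: 2.35
position: [0.4556, -0.0196, 0.2445]
tool_rot: [0.885, 0.466, -0.0, 0.0]
ft_force: [-0.8, -0.4, -0.2]
grip_width: 0.0008
grip_force: 0.0
```

```bash
python3 - <<'E'
from h import *
a=1.11;p=pol(.115,.045,a)
plan([(*p,.245,a,3),(*p,.12,a,4),(*p,.12,a,1)])
E
```

```text
start [ 0.4556 -0.0196  0.2445  0.9688]
[[[16.7,-10.6,-0.2,0,0,-0.047],[17.1,-9.7,-0.2,0,0,-0.047],[17.6,-9,-0.1,0,0,-0.047],[-0,0,31.2,0,0,-0],[-0,0,31.3,0,0,-0],[-0,0,31.2,0,0,-0],[-0.1,0,31.3,0,0,-0],[0,0,-0,0,0,-0]]]
end [0.4578 0.0395 0.12   1.1098]
```

No meaningful lag. I'll descend to just above the strap and look.

Emit:
drive_tool(
  deltas=[
    [[16.7,-10.6,0,0,0,-0.047],[17,-9.7,0,0,0,-0.047],[17.6,-9,0,0,0,-0.047],[0,0,31,0,0,0],[0,0,31,0,0,0],[0,0,31,0,0,0],[0,0,31,0,0,0],[0,0,0,0,0,0]],
  ],
)

```text
time: 3.02
position: [0.4546, 0.0388, 0.116]
tool_rot: [0.851, 0.526, -0.004, -0.003]
ft_force: [-1.0, 0.6, 0.5]
grip_width: 0.0008
grip_force: 0.0
```

```bash
cat > look.py <<'E'
import cv2,sys,numpy as np
from rig import eyes
a=eyes.camera("scene")["img"][170:250,290:390,::-1];b=eyes.camera("side")["img"][190:300,265:365,::-1]
r=lambda i:cv2.resize(i,None,fx=4,fy=4,interpolation=cv2.INTER_CUBIC)
c=np.zeros((440,800,3),np.uint8);c[:320,:400]=r(a);c[:,400:]=r(b);cv2.imwrite(f"pics/{sys.argv[1]}.png",c)
E
python3 look.py l1
```

```text
(no output)
```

View pics/l1.png

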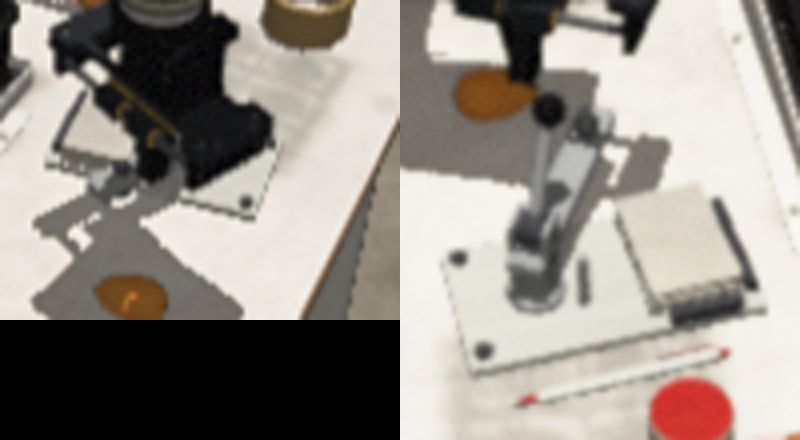

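The view shows the closed fingers at side-crop (525,80), clear on the open side of the strap and knob. I'll descend.

Emit:
drive_tool(
  deltas=[
    [[2,1.5,13,0,0,0],[0,0,13,0,0,0],[0,0,13,0,0,0],[0,0,13,0,0,0],[0,0,0,0,0,0],[0,0,0,0,0,0]],
  ],
)

```text
time: 3.62
position: [0.4612, 0.0403, 0.07]
tool_rot: [0.85, 0.527, 0.001, 0.001]
ft_force: [0.0, 1.5, -0.4]
grip_width: 0.0005
grip_force: 0.0
```

```bash
python3 - <<'E'
from h import *
w=[]
a=1.11
for k in range(1,4):
    w.append((*pol(.115,.045-.005*k,a),.068,a,1))
for aa in np.linspace(1.05,.25,16): w.append((*pol(.115,.03,aa),.068,aa,1))
plan(w)
E
```

```text
start [0.4612 0.0403 0.07   1.109 ]
[[[-2.2,2.3,2,0,0,-0.001],[0,5,-0,0,0,-0],[0,5,-0,0,0,-0],[1.6,7,-0,0,0,0.06],[1.4,6.2,-0,0,0,0.053],[1.5,6.1,-0,0,0,0.054],[1.4,6.2,-0,0,0,0.053],[1.4,6.2,-0,0,0,0.053]]]
[[[1.5,6.1,-0,0,0,0.054],[1.4,6.2,-0,0,0,0.053],[1.4,6.2,-0,0,0,0.053],[1.5,6.2,-0,0,0,0.054],[1.4,6.1,-0,0,0,0.053],[1.5,6.2,-0,0,0,0.053],[1.4,6.2,-0,0,0,0.054],[1.4,6.2,-0,0,0,0.053]]]
[[[1.5,6.1,-0,0,0,0.053],[1.4,6.2,-0,0,0,0.054],[1.4,6.2,-0,0,0,0.053]]]
end [ 0.551 -0.026  0.068  0.25 ]
```

Emit:
drive_tool(
  deltas=[
    [[-2,2.3,2,0,0,0],[0,5,0,0,0,0],[0,5,0,0,0,0],[1.6,7,0,0,0,0.06],[1.4,6.2,0,0,0,0.053],[1.4,6.2,0,0,0,0.053],[1.4,6.2,0,0,0,0.053],[1.4,6.2,0,0,0,0.053]],
  ],
)

```text
time: 4.28
position: [0.5009, 0.0224, 0.067]
tool_rot: [0.914, 0.406, -0.0, -0.0]
ft_force: [-1.3, 0.0, 0.5]
grip_width: 0.0002
grip_force: 0.6
```

Emit:
drive_tool(
  deltas=[
    [[1.4,6.2,0,0,0,0.053],[1.4,6.2,0,0,0,0.053],[1.4,6.2,0,0,0,0.053],[1.4,6.2,0,0,0,0.053],[1.4,6.2,0,0,0,0.053],[1.4,6.2,0,0,0,0.053],[1.4,6.2,0,0,0,0.053],[1.4,6.2,0,0,0,0.053]],
  ],
)

```text
time: 4.95
position: [0.5395, -0.01, 0.0669]
tool_rot: [0.979, 0.204, -0.0, -0.0]
ft_force: [-0.8, 0.2, -0.4]
grip_width: 0.0001
grip_force: 0.6
```

```bash
python3 look.py l2;  python3 - <<'E'
from h import *
plan([(*pol(.115,.03,aa),.068,aa,1) for aa in np.arange(.36,.08,-.04)])
E
```

```text
start [ 0.5408 -0.0107  0.0671  0.4129]
[[[1.3,5.1,-0.9,0,0,0.053],[1.1,4.6,-0,0,0,0.04],[1.1,4.7,-0,0,0,0.04],[1.1,4.6,-0,0,0,0.04],[1.1,4.6,-0,0,0,0.04],[1.1,4.6,-0,0,0,0.04],[1.1,4.7,-0,0,0,0.04]]]
end [ 0.5575 -0.04    0.068   0.1199]
```

View pics/l2.png

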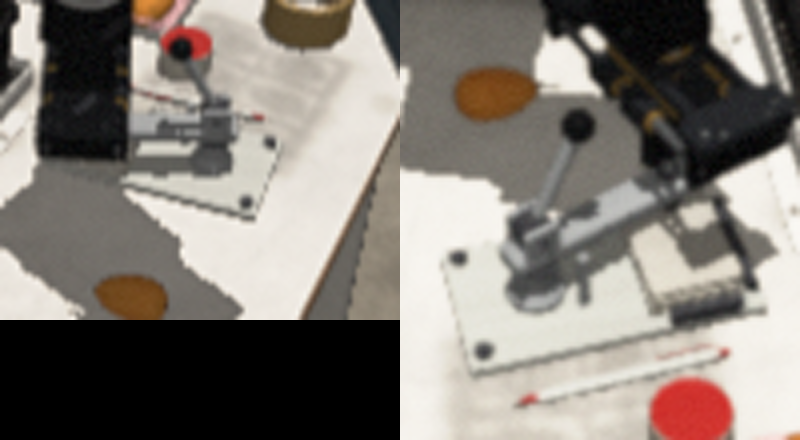

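The strap is following the finger and now points past (680,185) in the side crop. I'll continue to the stop.

Emit:
drive_tool(
  deltas=[
    [[1.3,5,0,0,0,0.053],[1.1,4.6,0,0,0,0.04],[1.1,4.6,0,0,0,0.04],[1.1,4.6,0,0,0,0.04],[1.1,4.6,0,0,0,0.04],[0.5,2.4,0,0,0,0.02],[0.5,2.4,0,0,0,0.02],[0,0,0,0,0,0]],
  ],
)

```text
time: 5.72
position: [0.5545, -0.0349, 0.0668]
tool_rot: [0.997, 0.08, 0.0, 0.0]
ft_force: [-0.1, -1.1, -0.6]
grip_width: 0.0003
grip_force: 0.0
```

Emit:
drive_tool(
  deltas=[
    [[0.3,1.5,0,0,0,0.015],[0.3,1.5,0,0,0,0.015],[0,0,0,0,0,0]],
  ],
)

```text
time: 5.97
position: [0.5555, -0.0377, 0.0667]
tool_rot: [0.998, 0.065, 0.0, 0.0]
ft_force: [-0.4, -0.1, -0.5]
grip_width: 0.0006
grip_force: 0.1
```

Emit:
drive_tool(
  deltas=[
    [[0,1,0,0,0,0.01],[0,1,0,0,0,0],[0,0,0,0,0,0]],
  ],
)

```text
time: 6.22
position: [0.5556, -0.0396, 0.0666]
tool_rot: [0.998, 0.06, 0.0, 0.0]
ft_force: [0.1, 0.9, -0.4]
grip_width: 0.0002
grip_force: 0.2
```

Emit:
drive_tool(
  deltas=[
    [[0,1,0,0,0,0.008],[0,1,0,0,0,0.008],[0,0,0,0,0,0]],
  ],
)

```text
time: 6.47
position: [0.5558, -0.0417, 0.0665]
tool_rot: [0.999, 0.052, 0.0, 0.0]
ft_force: [0.8, 0.7, -0.4]
grip_width: 0.0004
grip_force: 0.2
```

Emit:
drive_tool(
  deltas=[
    [[0,1,0,0,0,0],[0,1,0,0,0,0],[0,0,0,0,0,0]],
  ],
)

```text
time: 6.72
position: [0.5559, -0.0437, 0.0665]
tool_rot: [0.999, 0.052, -0.0, 0.0]
ft_force: [0.6, 0.5, 0.6]
grip_width: 0.0002
grip_force: 0.2
```

Emit:
drive_tool(
  deltas=[
    [[0,1,0,0,0,0],[0,1,0,0,0,0],[0,0,0,0,0,0]],
  ],
)

```text
time: 6.97
position: [0.5561, -0.0455, 0.0666]
tool_rot: [0.999, 0.052, 0.0, -0.0]
ft_force: [1.0, 2.0, -0.4]
grip_width: 0.0003
grip_force: 0.8
```

Emit:
drive_tool(
  deltas=[
    [[0,1,0,0,0,0],[0,1,0,0,0,0],[0,0,0,0,0,0]],
  ],
)

```text
time: 7.22
position: [0.5561, -0.0456, 0.0666]
tool_rot: [0.999, 0.052, -0.0, -0.002]
ft_force: [2.0, 7.2, 1.1]
grip_width: 0.0007
grip_force: 4.0
```

```bash
python3 look.py l3
```

```text
(no output)
```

View pics/l3.png

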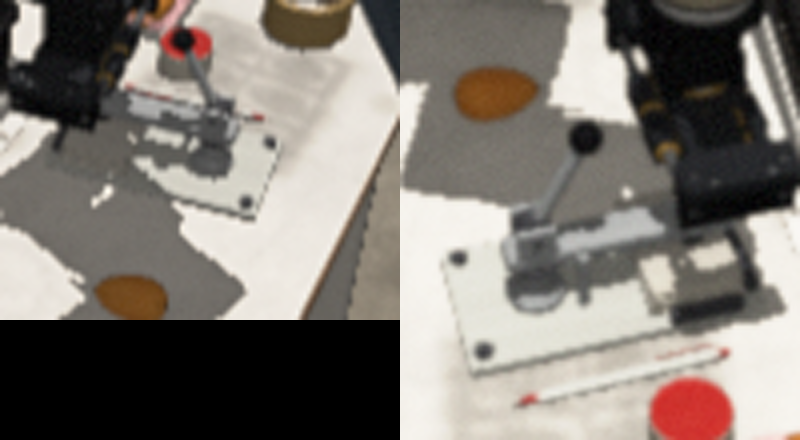

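The wrist force rose to 7 N with no further motion, so the strap is at its stop and parallel to the plate. The knob is at scene crop (183,40), side crop (586,138). I'll retract, then plan the knob push.

Emit:
drive_tool(
  deltas=[
    [[0,-6,0,0,0,0],[0,-10,0,0,0,0],[0,0,-30,0,0,0],[0,0,-35,0,0,0],[0,0,-35,0,0,0],[0,0,-35,0,0,0],[0,0,0,0,0,0],[0,0,0,0,0,0]],
  ],
)

```text
time: 7.98
position: [0.5558, -0.0317, 0.2039]
tool_rot: [0.999, 0.053, 0.003, 0.001]
ft_force: [0.1, 0.2, -0.8]
grip_width: 0.0005
grip_force: 0.0
```

```bash
python3 look.py l4; python3 - <<'E'
from h import *
k,e=tri((290+183/4,170+40/4),(265+186/4,190+138/4));print(k,e,k[:2]-POST)
a=.104
print(np.hypot(*(k[:2]-POST)),np.arctan2(*(k[:2]-POST)[::-1]))
P=lambda th,dz,o=0:(*pol(.08*np.cos(th)+o,0,a),.072+.08*np.sin(th)+.011+.022+dz,a)
th0=np.radians(62)
w=[(*P(th0,.025),6),(*P(th0,.0),3)]
for th in np.radians(np.arange(59,4,-3)):w.append((*P(th,-.002),1))
plan(w)
E
```

```text
[ 0.4815139  -0.07799319  0.14209426] 0.0025779360504879223 [0.0345139  0.00550681]
0.0349504528489553 0.15821989470575915
start [ 0.5536 -0.0312  0.2009  0.105 ]
[[[-12.3,6.8,0,0,0,0],[-12.3,6.8,0,0,0,0],[-12.3,6.8,0.1,0,0,0],[-12.4,6.8,0,0,0,0],[-12.3,6.8,0.1,0,0,0.001],[-12.4,6.9,0,0,0,0],[0,-0,8.3,0,0,0],[0,-0,8.4,0,0,0]]]
[[[0,-0,8.3,0,0,0],[3.7,-0,4.1,0,0,0],[3.5,-0,2.3,0,0,0],[3.4,-0,2.4,0,0,0],[3.3,-0,2.6,0,0,0],[3.2,-0,2.8,0,0,0],[2.9,-0,2.9,0,0,0],[2.9,-0,3.1,0,0,0]]]
[[[2.6,-0,3.2,0,0,0],[2.5,-0,3.4,0,0,0],[2.3,-0,3.5,0,0,0],[2.2,-0,3.6,0,0,0],[1.9,-0,3.7,0,0,0],[1.7,-0,3.8,0,0,0],[1.6,-0,3.9,0,0,0],[1.3,-0,4,0,0,0]]]
[[[1.1,-0,4,0,0,0],[0.9,-0,4.1,0,0,0],[0.7,-0,4.1,0,0,0],[0.5,-0,4.2,0,0,0]]]
end [ 0.5263 -0.0752  0.11    0.104 ]
```

View pics/l4.png

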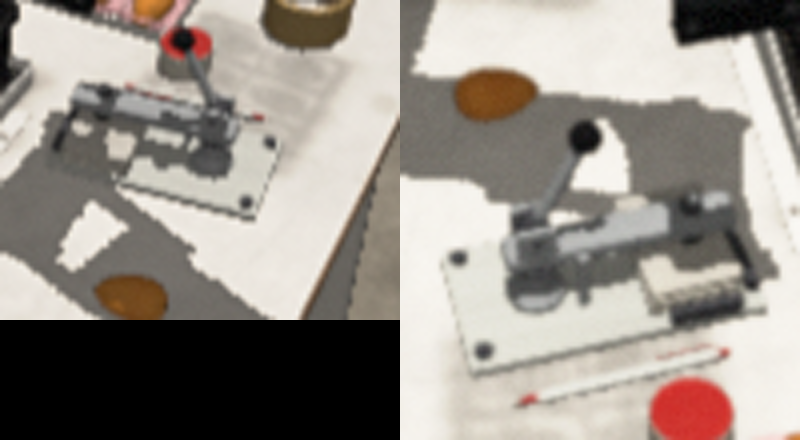

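The strap now lies over the cards along the plate, and the lever is still raised. Next, move over the knob and press it along its arc.

Emit:
drive_tool(
  deltas=[
    [[-12.3,6.6,0,0,0,0],[-12.3,6.6,0,0,0,0],[-12.3,6.6,0,0,0,0],[-12.3,6.6,0,0,0,0],[-12.3,6.6,0,0,0,0],[-12.3,6.6,0,0,0,0],[0,0,8,0,0,0],[0,0,8,0,0,0]],
  ],
)

```text
time: 8.75
position: [0.485, -0.0791, 0.1849]
tool_rot: [0.999, 0.052, 0.0, -0.0]
ft_force: [-0.1, 0.7, 0.1]
grip_width: 0.0003
grip_force: 0.0
```

Emit:
drive_tool(
  deltas=[
    [[0,0,8,0,0,0],[3.7,0,4,0,0,0],[3.5,0,2.3,0,0,0],[3.4,0,2.4,0,0,0],[3.3,0,2.6,0,0,0],[3.2,0,2.8,0,0,0],[2.9,0,2.9,0,0,0],[2.9,0,3.1,0,0,0]],
  ],
)

```text
time: 9.42
position: [0.5123, -0.0761, 0.1584]
tool_rot: [0.999, 0.052, 0.004, 0.001]
ft_force: [3.0, 2.3, 9.1]
grip_width: 0.0009
grip_force: 4.2
```

Emit:
drive_tool(
  deltas=[
    [[2.6,0,3.2,0,0,0],[2.5,0,3.4,0,0,0],[2.3,0,3.5,0,0,0],[2.2,0,3.6,0,0,0],[1.9,0,3.7,0,0,0],[1.7,0,3.8,0,0,0],[1.6,0,3.9,0,0,0],[1.3,0,4,0,0,0]],
  ],
)

```text
time: 10.08
position: [0.5293, -0.0751, 0.1293]
tool_rot: [0.999, 0.052, 0.005, 0.002]
ft_force: [3.9, 1.7, 5.3]
grip_width: 0.0008
grip_force: 2.9
```

```bash
python3 look.py l5; python3 - <<'E'
from h import *
plan([(*pol(.0797,0,.104),.112,.104,4)])
E
```

```text
start [ 0.5279 -0.075   0.1286  0.1053]
[[[-0.4,0,4.1,0,0,0],[-0.4,0,4.2,0,0,0],[-0.4,0,4.1,0,0,0.001],[-0.4,0,4.2,0,0,0]]]
end [ 0.5263 -0.0752  0.112   0.1043]
```

View pics/l5.png

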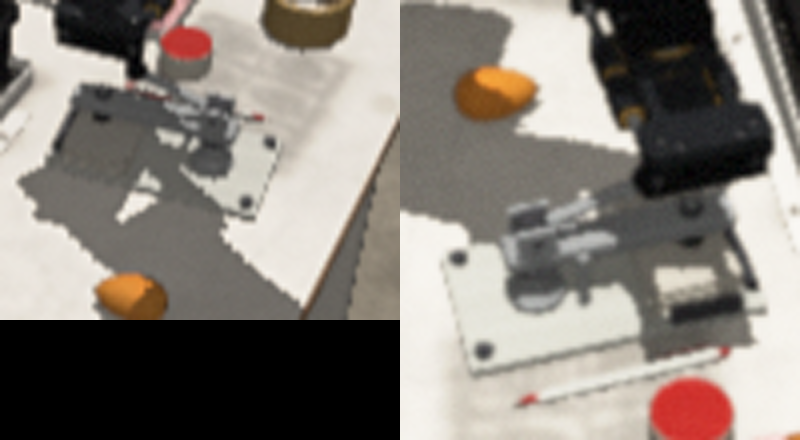

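The lever is about three quarters down under the fingertips. I'll press straight down to the end stop.

Emit:
drive_tool(
  deltas=[
    [[0,0,4,0,0,0],[0,0,4,0,0,0],[0,0,4,0,0,0],[0,0,3,0,0,0],[0,0,0,0,0,0]],
  ],
)

```text
time: 10.6
position: [0.5258, -0.0748, 0.1132]
tool_rot: [0.999, 0.052, 0.001, 0.0]
ft_force: [1.5, -0.1, 3.1]
grip_width: 0.0006
grip_force: 1.6
```

Emit:
drive_tool(
  deltas=[
    [[0,0,1.5,0,0,0],[0,0,1.5,0,0,0],[0,0,0,0,0,0]],
  ],
)

```text
time: 10.85
position: [0.526, -0.0748, 0.1114]
tool_rot: [0.999, 0.052, 0.002, 0.001]
ft_force: [3.3, 0.8, 9.3]
grip_width: 0.0004
grip_force: 4.8
```

Emit:
drive_tool(
  deltas=[
    [[0,0,2,0,0,0],[0,0,1,0,0,0],[0,0,0,0,0,0]],
  ],
)

```text
time: 11.1
position: [0.5262, -0.0748, 0.1105]
tool_rot: [0.999, 0.052, 0.002, 0.001]
ft_force: [-0.1, 0.5, 24.3]
grip_width: 0.0005
grip_force: 12.1
```

Emit:
drive_tool(
  deltas=[
    [[0,0,1.5,0,0,0],[0,0,0,0,0,0],[0,0,0,0,0,0]],
  ],
)

```text
time: 11.35
position: [0.5263, -0.0749, 0.1101]
tool_rot: [0.999, 0.053, 0.003, 0.001]
ft_force: [-1.4, 1.9, 31.3]
grip_width: -0.0001
grip_force: 15.8
```

31 N with no travel means it is at the end stop. I'll lift off and check.

Emit:
drive_tool(
  deltas=[
    [[0,0,-8,0,0,0],[0,0,-30,0,0,0],[0,0,-35,0,0,0],[-20,-20,-35,0,0,0],[-20,-35,0,0,0,0],[-10,-40,0,0,0,0],[0,-40,0,0,0,0],[0,0,0,0,0,0]],
  ],
)

```text
time: 12.02
position: [0.4566, 0.059, 0.2104]
tool_rot: [0.998, 0.055, -0.004, -0.002]
ft_force: [-0.3, -0.4, -0.1]
grip_width: 0.0006
grip_force: 0.0
```

Emit:
drive_tool(
  deltas=[
    [[0,-30,0,0,0,0],[0,-30,0,0,0,0],[0,0,0,0,0,0],[0,0,0,0,0,0],[0,0,0,0,0,0]],
  ],
)

```text
time: 12.43
position: [0.4549, 0.1124, 0.2106]
tool_rot: [0.999, 0.053, -0.001, 0.0]
ft_force: [0.3, 0.3, -0.3]
grip_width: 0.0004
grip_force: 0.0
```

```bash
python3 look.py l6
```

```text
(no output)
```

View pics/l6.png

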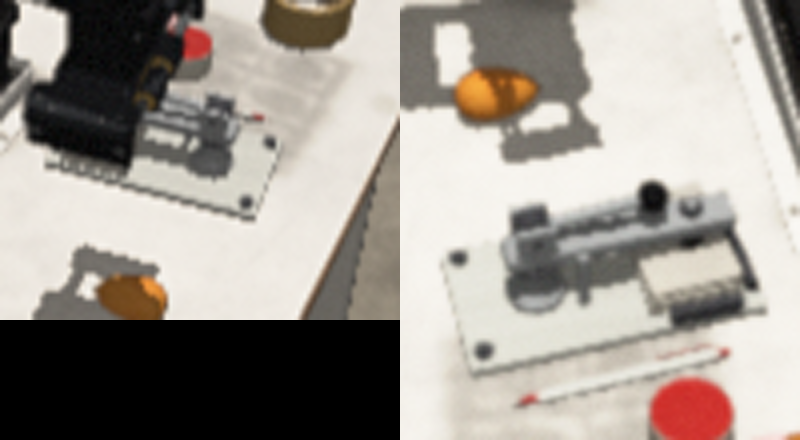

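The side crop shows the lever down with its knob at (653,197) just behind the spindle head. The strap is over the cards, everything else is undisturbed and the arm is clear.

```bash
python3 -c "
from rig import ticket;print(ticket.hand_in())"
```

```text
the job is handed in; nothing more can be done
None
```

The cards are clamped and the job is handed in: I pushed the strap to its stop over them, then pushed the cam lever down to its end stop, where it stayed, with nothing else visibly disturbed (about 12.5 s used; no verdict was returned).

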